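# Unlock the scale's dish and hold the fruit over the bowl

### The job

The clementine in the dish of the kitchen scale has been weighed. Take the dish by the wooden grip of its handle, release its twist lock with a quarter turn anticlockwise (seen from above) while it still sits on the scale, lift it straight up and carry it over to the white bowl, keeping it level, with the clementine lying in the middle and untouched. Finish holding the dish still and level above the centre of the bowl, clear of its rim, without letting go, so that the cook can tip the fruit in; do not push the bowl or the other things about.

Things in the scene. Friction and masses are not known exactly. Their poses are not given: they have to be found in the camera images.
- scale: White spring kitchen scale, fixed: 166 mm deep (x), 164 mm wide (y), 68 mm high, sloping dial on the front (-x). Origin: on the worktop; x points to its back, y left seen from the front, z up. A round steel platform (96 mm) on top is sprung: it gives up to 6 mm, about 1 N per mm, and rises 2 to 4 mm with the dish as that is lifted.
- collar (a point): On the axis of the twist-lock collar on the scale's platform (10 mm behind the scale's origin), level with its upper edge, about 93 mm above the worktop. The collar is 80 mm across and holds the foot of the dish.
- weigh_dish: Round dished steel dish, 133 mm across, about 0.26 kg, its foot locked in the collar. Origin: centre of the foot's underside, on the axis, about 79 mm above the worktop at the start; z up; rim 36 mm higher. An arched wire handle rises from the rim at y = +/-65 mm in the dish's y-z plane. Locked, the dish's y is within 5 degrees of the scale's y; clockwise is blocked.
- dish_foot (a point): End of the +y one of two lugs on the foot: 32 mm along y, 4 mm up from the dish's origin. Turned 90 degrees anticlockwise from above (positive yaw, little force) from the scale's yaw, this lug is at the scale's front and both face gaps (+/-7 degrees, 2 mm sideways; a stop lies 4 degrees beyond); the foot lifts straight out, clear 20 mm up. Otherwise it is held down.
- dish_grip (a point): Centre of the wooden grip on top of the handle, on the dish's axis, 106 mm above the dish's origin. The grip is 15 mm thick (along the dish's x: grasp across this from above), 72 mm long (dish's y), 16 mm high. Its underside is 80 mm above the middle of the dish's floor, about 36 mm above the clementine.
- dish_floor (a point): Middle of the upper face of the dish's floor, 18 mm above the dish's origin. The floor slopes up by about 8 degrees to 34 mm from the middle and by 25 degrees beyond, so the fruit rolls back to the middle.
- clementine: The clementine, an orange ball of 44 mm diameter, about 55 g, that lies loose in the middle of the dish. Origin: its centre.
- bowl: White ceramic bowl, 170 mm across the rim, 65 mm high, loose on the worktop, empty. Origin: centre of its underside.
- flask_pink: Bystander: pale pink drinking flask, 73 mm across, 207 mm tall. Origin: centre of its underside.
- beaker: Bystander: translucent beaker, 82 mm across, 152 mm tall. Origin: centre of its underside.
- spice_jar: Bystander: spice jar with a green cap, 47 mm across, 102 mm tall. Origin: centre of its underside.
- glass_jar: Bystander: clear glass jar with a red lid, 60 mm across, 80 mm tall. Origin: centre of its underside.
- candle: Bystander: tea light in a metal cup, 38 mm across, 17 mm high, between scale and bowl. Origin: centre of its underside.
- peg: Bystander: yellow clothes peg, 72 x 15 x 12 mm, lying between scale and bowl. Origin: centre of its underside.
Mind the look-alikes: they are no part of the job. Several things have the shape of the clementine; the one meant has the colours described above.

How it is judged (in metres and radians):
On the way, in this order (a step that is already met when the one before it is completed fails the run):
1. the dish is turned a quarter turn anticlockwise (to within 10 degrees) relative to the scale by its grip while its foot still sits in the collar (angle between the x axis of weigh_dish and the x axis of scale, either way round above 1.396 rad and z of weigh_dish in the frame of scale below 0.088 m and horizontal distance between weigh_dish and scale below 0.03 m and x of dish_foot in the frame of scale below -0.01 m and distance between the grasp point and dish_grip below 0.045 m), for 0.2 s.
2. the dish is lifted clear of the collar in the fingers, with the clementine in the middle (within 20 mm) (z of weigh_dish in the frame of scale above 0.105 m and contact force between weigh_dish and scale below 0.1 N and contact force between weigh_dish and the fingers above 1 N and horizontal distance between clementine and dish_floor below 0.02 m), for 0.1 s.
At the end, for the whole second after the job is handed in: The dish hangs by its wooden grip (within 45 mm of the TCP) in the gripper alone, its axis within 35 mm of the centre of the bowl, foot at least 7 mm above the rim, level within 7 degrees, still; the clementine lies within 12 mm of the middle of its floor; the bowl stands upright on the worktop (horizontal distance between weigh_dish and bowl below 0.035 m and z of weigh_dish in the frame of bowl above 0.072 m and angle between weigh_dish's own z axis and vertical below 0.12 rad and horizontal distance between clementine and dish_floor below 0.012 m and z of clementine in the frame of weigh_dish between 0.03 and 0.05 m and contact force between weigh_dish and the fingers above 1 N and contact force between weigh_dish and bowl below 0.1 N and contact force between weigh_dish and scale below 0.1 N and linear speed of weigh_dish below 0.02 m/s and distance between the grasp point and dish_grip below 0.045 m and height (world z) of bowl below 0.01 m and angle between bowl's own z axis and vertical below 0.1 rad); the arm keeps its last pose, push and grip.
It fails at once if the clementine rolls more than 30 mm away from the middle of the dish (horizontal distance between clementine and dish_floor above 0.03 m).
It fails at once if the robot touches the clementine (contact force between clementine and the fingers above 0.2 N or contact force between clementine and the arm above 0.2 N).
It fails at once if the dish is tilted by more than 15 degrees (angle between weigh_dish's own z axis and vertical above 0.262 rad).
It fails at once if the bowl is pushed by more than 20 mm (distance of bowl from where it was at the start of the episode above 0.02 m).
It fails at once if a bystander is moved by more than 30 mm (distance of any of flask_pink, beaker, spice_jar, glass_jar, candle, peg from where it was at the start of the episode above 0.03 m).
It also fails if it takes over 48 s, if anything falls off the work surface, if the arm or the gripper's body presses on something with over 40 N, if the wrist force passes 120 N, or if a joint passes its speed limit or range.

### The arm

A 7-joint arm with a two-finger parallel gripper is mounted at the origin on a cart in front of the work surface, level with it; the furniture and walls round the work are solid. World frame = base frame: x ahead of the robot, y to its left, z up, the work surface at z = 0. Lengths are in mm, angles in rad, forces in N, time in s.
With the tool pointing down it reaches from about 400 to 875 mm from the base axis. Payload 19.3 kg.
Tool frame: the origin (TCP) lies between the finger pads, 19 mm behind the fingertips; this is the grasp point; z points along the fingers, y is the line along which they close (so a half turn about z gives the same grasp; the last joint's range is limited). The gripper opens to 85 mm and grips with 20 to 120 N. Pads are 22 mm wide; open, the fingers measure 114 mm over their backs; the gripper's body (76 mm by 85 mm) begins 54 mm behind the grasp point. The pads swing forward as they close: fully open they stand 13 mm farther back than shut.
Start: joints at [-1.191, 0.521, -0.036, 1.599, 0.021, 1.021, -0.113], TCP at [271.758, 562.817, 249.991] pointing down, gripper open.
Joint ranges: [-2.91, 2.91], [-0.3, 2.13], [-1.5, 1.42], [0.17, 2.43], [-1.26, 4.41], [0.16, 1.93], [-2.52, 2.52]. Speed limits (rad/s): [1.89, 1.89, 2.39, 2.39, 3.01, 3.01, 3.01].

### API

Orientations are given as a 3x3 rotation matrix whose columns are the frame's x, y, z axes.
In Python, from workcell import movep, movel, goto_joints, open_gripper, clamp, wait, inverse_kinematics, read_state, camera, PlanningError, finish_job gives the robot as it stands. Calls block until the motion is done:
- movep(position, orientation): joint-space move of the TCP to a pose.
- movel(position, frame=None, max_speed=150, guard=None): straight line of the TCP; frame=None keeps the orientation; max_speed is the mean speed in mm/s. With guard (N) it stops when the force on the tool has changed by that much, and returns True; else False.
- goto_joints(angles): joint-space move.
- open_gripper() and clamp(): open the fingers fully, or close them until they stop; the grip force is fixed at half the most.
- wait(seconds).
- inverse_kinematics(position, orientation): joint angles nearest the present ones, or None.
- read_state(): the state.
- camera(name): name is "side" or "top" or "wrist"; returns a dict with "image" (384x512x3 uint8, blue, green, red), "range_z" (384x512 float32, mm along the optical axis (not along the pixel's ray), 0 where there is no reading), "fx", "fy", "cx", "cy" (pixels), "dist_coeffs" ([k1, k2, p1, p2, k3] as OpenCV has them; the pictures are not rectified), "cam_to_world" (4x4, takes a point from camera to world coordinates). Camera axes: x right, y up, looking along -z (the intrinsics and any distortion apply to the point x, -y, -z); pixel columns grow to the right and rows downward; lengths in mm; the calibration is good to about 2 mm. A picture is of the moment at which its call begins.
A pose or a line that the arm cannot do raises PlanningError and nothing moves.
- finish_job(): hands the job in; it is judged then, once.
The state is a dict: "time": time; "qpos": joint angles; "qvel": joint speeds; "joint_efforts": joint torques, N m; "eef_pos": TCP position; "tool_rot": TCP orientation; "ft_force": force on the tool from outside, world axes, zero at the start; "torque": the same for the moment, N m; "finger_gap": finger opening in mm; "gripper_force": force on a finger pad.
Only numpy, scipy, OpenCV 4.12 (cv2) and the standard library are available. Lean on these libraries where they do the work, as an engineer would, in place of code of your own. Each camera call takes 0.05 s, during which the arm holds its last target. There are 200 camera calls.

## Working session

There is one attempt and no reset: what is moved stays moved. The work goes in short steps, each a Python script; the robot and the scene stay as the last script left them, time stands still between calls to the robot, and variables do not carry over. Pictures are saved under pics/ and viewed, at most 10 in all, crops included, and the job is handed in when it is done.

```bash
mkdir -p pics; ls
cat > h.py <<'E'
import numpy as np, cv2
from workcell import *
def pts(c):
    h,w=c["range_z"].shape
    K=np.array([[c["fx"],0,c["cx"]],[0,c["fy"],c["cy"]],[0,0,1]])
    uv=np.mgrid[0:h,0:w][::-1].reshape(2,-1).T.astype(np.float64)
    n=cv2.undistortPoints(uv.reshape(-1,1,2),K,np.array(c["dist_coeffs"],float)).reshape(h,w,2)
    z=c["range_z"]
    P=np.stack([n[...,0]*z,-n[...,1]*z,-z],-1)
    T=np.array(c["cam_to_world"])
    W=P@T[:3,:3].T+T[:3,3]
    W[z<=0]=np.nan
    return W
E
python3 - <<'E'
from h import *
for n in("side","top"):
    c=camera(n); cv2.imwrite(f"pics/{n}0.png",c["image"]); np.save(n+".npy",pts(c)); cv2.imwrite(f"{n}.png",c["image"])
    print(n,c["fx"],np.round(c["cam_to_world"],2).tolist(),c["dist_coeffs"])
s=read_state(); print(s["time"],s["tool_rot"])
E
```

```text
pics
side 421.730869535981 [[-0.98, 0.12, -0.14, 310.6], [-0.19, -0.64, 0.75, 975.62], [0.0, 0.76, 0.65, 1009.67], [0.0, 0.0, 0.0, 1.0]] [-0.05380145  0.          0.          0.          0.        ]
top 483.24376225612144 [[0.02, 0.99, -0.12, 325.45], [-1.0, 0.02, -0.01, -33.14], [-0.01, 0.12, 0.99, 1726.98], [0.0, 0.0, 0.0, 1.0]] [-0.11653456  0.          0.          0.          0.        ]
0.1 [[-9.00543140e-01  4.34766501e-01 -3.78469997e-04]
 [ 4.34766660e-01  9.00542645e-01 -9.46129494e-04]
 [-7.05170376e-05 -1.01657656e-03 -9.99999481e-01]]
```

View pics/top0.png

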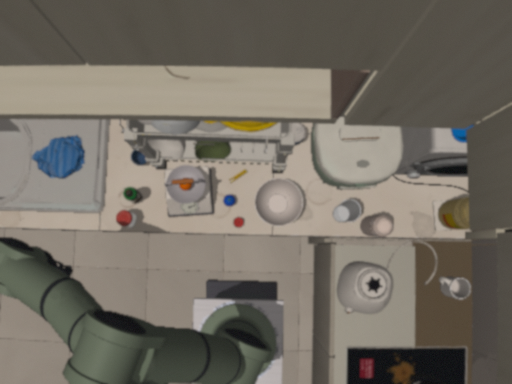

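View pics/side0.png

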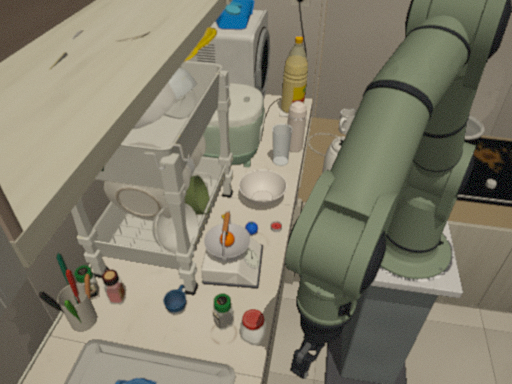

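Top view: the scale is at (187,190) with an orange fruit and handle at about (187,184), and the white bowl is at (280,201). A blue ball sits at (230,200), a red one at (239,222), and the peg at (239,175). The side view shows the dish at (228,240) with the orange ball at (228,240), the bowl at (263,187), and the dish rack close behind the scale.

Could be mistaken for the clementine: the orange ball in the dish (187,184), the blue one (230,200) and the red one (239,222). I choose the orange one. I'll check it in a close crop.

Run:
```python
from h import *
a=cv2.imread("top.png")[140:240,110:330]; b=cv2.imread("side.png")[190:290,170:300]
a=cv2.resize(a,None,fx=3.6,fy=3.0*1.2,interpolation=2)[:, :792]
b=cv2.resize(b,(310,238)); 
im=np.zeros((600,800,3),np.uint8); im[:360,:a.shape[1]]=a; im[361:599,:310]=b; cv2.imwrite("pics/crop1.png",im)
for n in("top","side"):
    W=np.load(n+".npy"); I=cv2.imread(n+".png"); H=cv2.cvtColor(I,cv2.COLOR_BGR2HSV)
    x,y,z=W[...,0],W[...,1],W[...,2]
    R=(x>350)&(x<800)&(y>-400)&(y<600)
    # orange/wood
    m=R&(H[...,0]<22)&(H[...,1]>120)&(z>100)&(z<220)
    for lo,hi in((100,150),(165,215)):
        q=m&(z>lo)&(z<hi); P=W[q]
        if len(P)>2:
            print(n,"warm",lo,len(P),P.mean(0).round(1),P.min(0).round(),P.max(0).round(), "dir",np.degrees(np.arctan2(*cv2.fitLine(P[:,:2].astype(np.float32),2,0,.01,.01)[1::-1].ravel())).round(1))
    # blobs above z>12
    q=(R&(z>10)&(z<230)).astype(np.uint8)
    k,l,s,c=cv2.connectedComponentsWithStats(q)
    for i in range(1,k):
        if s[i,4]>15:
            P=W[l==i]; print(n,c[i].round(),s[i,4],"min",P.min(0).round(),"max",P.max(0).round(),I[l==i].mean(0).round())
W=np.load("top.npy")
x,y,z=W[...,0],W[...,1],W[...,2]
I=cv2.imread("top.png")
# bowl rim circle
bw=(z>52)&(z<75)&(abs(np.mgrid[0:384,0:512][1]-280)<32)&(abs(np.mgrid[0:384,0:512][0]-200)<32)
P=W[bw]; print("bowl rim",len(P),cv2.minEnclosingCircle(P[:,:2].astype(np.float32)),P[:,2].max())
v,u=np.mgrid[0:384,0:512]
near=(abs(u-190)<35)&(abs(v-190)<35)
for lo,hi in((40,75),(105,125)):
    P=W[near&(z>lo)&(z<hi)]
    print(lo,len(P),cv2.minEnclosingCircle(P[:,:2].astype(np.float32)),cv2.minAreaRect(P[:,:2].astype(np.float32)))
```

```text
top warm 100 58 [529.5 184.3 132.7] [520. 166. 121.] [539. 202. 146.] dir -84.7
top warm 165 81 [537.9 182.  191.6] [529. 154. 185.] [546. 215. 201.] dir -85.7
top [ 87. 165.] 1167 min [468. 520.  10.] max [785. 600.  56.] [131. 131. 130.]
top [298. 132.] 238 min [ 704. -224.   11.] max [ 776. -174.   66.] [132. 139. 146.]
top [328. 169.] 629 min [ 527. -398.   12.] max [ 780. -230.  230.] [ 93. 103. 103.]
top [201. 170.] 5189 min [ 436. -170.   10.] max [700. 395. 230.] [117. 125. 132.]
top [104. 152.] 25 min [642. 499.  10.] max [695. 510.  22.] [120. 126. 130.]
top [103. 171.] 28 min [569. 494.  10.] max [617. 512.  20.] [119. 125. 129.]
top [242. 173.] 19 min [589. -16.  10.] max [608.  12.  19.] [ 67. 126. 150.]
top [279. 202.] 1427 min [ 407. -214.   10.] max [581. -47.  74.] [129. 136. 146.]
top [132. 195.] 233 min [477. 354.  10.] max [530. 401. 112.] [56. 73. 62.]
top [101. 196.] 25 min [488. 497.  10.] max [528. 520.  25.] [121. 126. 130.]
top [229. 200.] 122 min [475.  20.  21.] max [516.  63.  49.] [122.  75.  55.]
top [348. 211.] 399 min [ 423. -395.   10.] max [ 497. -3
[... 1359 characters left out ...]
8. 600.  51.] [140. 151. 154.]
side [192. 360.] 71 min [506. 503.  10.] max [612. 511.  15.] [110. 122. 127.]
side [107. 367.] 25 min [747. 556.  10.] max [766. 573.  15.] [143. 157. 162.]
side [223. 366.] 20 min [459. 505.  10.] max [491. 514.  14.] [112. 125. 129.]
bowl rim 365 ((502.024658203125, -129.48651123046875), 96.08305358886719) 74.34360987194759
40 622 ((539.9054565429688, 189.82833862304688), 109.88705444335938) ((551.7193603515625, 188.08367919921875), (188.4289093017578, 160.86911010742188), 7.808076858520508)
105 559 ((585.6846313476562, 175.42581176757812), 114.33235931396484) ((553.64501953125, 177.1016082763672), (221.99880981445312, 159.50942993164062), 88.92405700683594)
```

View pics/crop1.png

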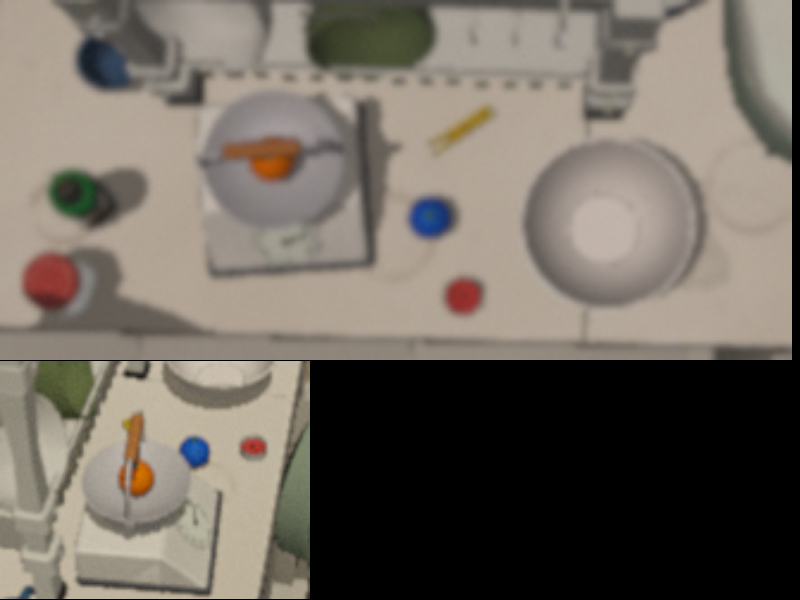

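The crop confirms it: the orange ball lies in the dish under the wooden grip (top crop 270,160). The blue ball (430,216) and red candle (463,296) are distractors. Next I hover above the grip, after checking rack clearance and that joint 7 can make the quarter turn.

```bash
cat >> h.py <<'E'
def down(yaw):  # tool z down, tool y at heading yaw(deg)
    a=np.radians(yaw); y=np.array([np.cos(a),np.sin(a),0]); z=np.array([0,0,-1.]); return np.stack([np.cross(y,z),y,z],1)
E
python3 - <<'E'
from h import *
for n in("top","side"):
    W=np.load(n+".npy");x,y,z=W[...,0],W[...,1],W[...,2]
    for lo in range(20,460,40):
        q=(z>lo)&(z<lo+40)&(y>60)&(y<330)&(x>606)
        q2=(z>lo)&(z<lo+40)&(y>-220)&(y<60)&(x>585)
        print(n,lo,x[q].min().round() if q.any() else None,x[q2].min().round() if q2.any() else None,end=' | ')
    print()
for yaw in (5,185):
  for e in (0,45,90):
    q=inverse_kinematics([537,185,260],down(yaw+e)); q2=inverse_kinematics([493,-131,260],down(yaw+e)); print(yaw,e,None if q is None else np.round(q,2),None if q2 is None else np.round(q2,2))
E
```

```text
top 20 608.0 606.0 | top 60 606.0 594.0 | top 100 607.0 598.0 | top 140 606.0 595.0 | top 180 608.0 603.0 | top 220 612.0 606.0 | top 260 613.0 607.0 | top 300 612.0 606.0 | top 340 606.0 594.0 | top 380 606.0 598.0 | top 420 608.0 588.0 | 
side 20 612.0 606.0 | side 60 606.0 595.0 | side 100 606.0 599.0 | side 140 606.0 595.0 | side 180 613.0 607.0 | side 220 615.0 608.0 | side 260 614.0 607.0 | side 300 612.0 606.0 | side 340 606.0 595.0 | side 380 606.0 600.0 | side 420 608.0 586.0 | 
5 0 [-0.66  0.44  0.31  1.76 -0.16  0.97 -0.2 ] [-0.32  0.38  0.61  1.91 -0.27  0.93  0.51]
5 45 [-0.53  0.42  0.14  1.75 -0.07  0.97  0.5 ] [-0.26  0.37  0.53  1.91 -0.23  0.93  1.25]
5 90 [-0.41  0.42 -0.03  1.74  0.01  0.98  1.21] [-0.19  0.35  0.43  1.9  -0.18  0.92  1.99]
185 0 [ 0.37  0.73 -1.27  1.7   0.73  1.27  2.16] [-0.66  0.65  1.23  1.92 -0.7   1.09 -2.19]
185 45 [-1.17  0.76  1.23  1.78 -0.78  1.19 -1.97] [-0.66  0.65  1.23  1.92 -0.7   1.09 -1.4 ]
185 90 [-0.89  0.49  0.64  1.77 -0.34  1.   -1.59] [-0.53  0.48  0.93  1.92 -0.46  0.98 -0.87]
```

Run:
```python
from h import *
movep([500,300,300],down(5))
movel([532,186,275],max_speed=150)
c=camera("wrist"); cv2.imwrite("pics/w1.png",c["image"]); np.save("w.npy",pts(c)); cv2.imwrite("w.png",c["image"])
W=pts(c); H=cv2.cvtColor(c["image"],cv2.COLOR_BGR2HSV)
x,y,z=W[...,0],W[...,1],W[...,2]
s=read_state(); print(s["time"],s["eef_pos"],np.round(s["qpos"],2))
m=(z>172)&(z<215)&(abs(x-537)<60)&(abs(y-186)<70); P=W[m]
if len(P)>5: print(len(P),P.mean(0),P.min(0),P.max(0),cv2.minAreaRect(P[:,:2].astype(np.float32)),cv2.fitLine(P[:,:2].astype(np.float32),2,0,.01,.01).ravel())
for lo,hi in((40,75),(108,122)):
    P=W[(z>lo)&(z<hi)&(abs(x-537)<130)&(abs(y-186)<100)&(x<604)]
    if len(P)>5: print(lo,len(P),P.min(0).round(),P.max(0).round(),cv2.minAreaRect(P[:,:2].astype(np.float32)))
```

```text
2.4333 [531.74840129 187.1580393  275.06479853] [-0.66  0.41  0.3   1.75 -0.14  1.   -0.22]
1823 [539.88454254 192.47344001 189.83294163] [530.39483493 128.34456343 172.02082325] [551.05811153 245.17228217 194.05196362] ((540.4697875976562, 186.82498168945312), (14.659790992736816, 117.26195526123047), 6.053537368774414) [ 1.0856321e-01 -9.9408954e-01  5.3988452e+02  1.9247343e+02]
40 2472 [465. 104.  40.] [604. 269.  70.] ((537.1029052734375, 186.9447479248047), (139.53041076660156, 155.306396484375), 5.05566930770874)
108 3761 [474. 120. 108.] [604. 255. 122.] ((539.1427001953125, 187.1142578125), (134.96612548828125, 129.68170166015625), 89.8694076538086)
```

View pics/w1.png

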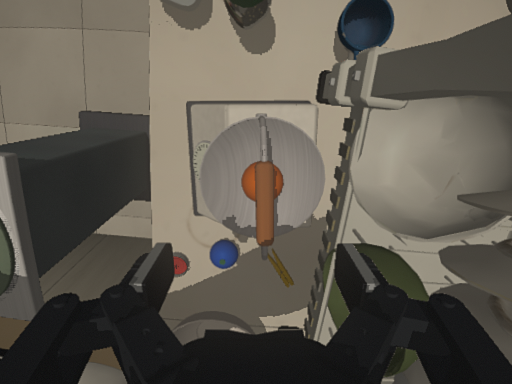

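Run:
```python
from h import *
W=np.load("w.npy");x,y,z=W[...,0],W[...,1],W[...,2]
B=(z>40)&(z<72)&(y>90)&(y<285)
for sgn in(1,-1):
    E=[]
    for xx in range(490,596,5):
        q=B&(abs(x-xx)<3)
        if q.sum()>3: E.append([xx,(y[q]*sgn).max()*sgn])
    E=np.array(E,np.float32); l=cv2.fitLine(E,cv2.DIST_HUBER,0,.01,.01).ravel(); print("scale side",np.degrees(np.arctan(l[1]/l[0])),l[2:],len(E))
movel([540.5,186.8,240],down(6)); wait(.3)
s=read_state(); print(s["eef_pos"],np.degrees(np.arctan2(*s["tool_rot"][1::-1,1])))
movel([540.5,186.8,185.5],max_speed=80,guard=8); wait(.3)
s=read_state(); print(s["time"],s["eef_pos"],s["ft_force"])
clamp(); wait(.3)
s=read_state(); print(s["time"],s["eef_pos"],s["ft_force"],s["torque"],s["finger_gap"],s["gripper_force"],np.degrees(np.arctan2(*s["tool_rot"][1::-1,1])))
```

```text
scale side 4.396537 [546.5     265.51312] 22
scale side 0.7991576 [541.7288  245.28662] 22
[540.60837012 186.93620076 240.67621357] 5.9994585482439575
4.2583 [540.59055823 186.8894939  185.78506537] [-0.40515013 -0.35120864 -0.63507806]
5.2 [540.51254998 186.80850436 185.5201745 ] [-0.38420872  0.24408818  0.36117445] [ 0.00155709  0.00441913 -0.01621407] 14.02457814660462 59.45098578929901 5.9991151108653025
```

Run:
```python
from h import *
for a in (28,50,72,94.5):
    p=read_state()["eef_pos"]; movel([540.5,186.8,185.5],down(a),max_speed=60)
    s=read_state(); print(round(s["time"],2),np.round(s["eef_pos"],1),np.round(s["ft_force"],1),np.round(s["torque"],2),np.degrees(np.arctan2(*s["tool_rot"][1::-1,1])).round(1))
wait(.4)
c=camera("wrist"); I=c["image"]; cv2.imwrite("pics/w2.png",I); W=pts(c);x,y,z=W[...,0],W[...,1],W[...,2]
np.save("w2.npy",W)
s=read_state(); print(s["eef_pos"],s["ft_force"],s["torque"],s["finger_gap"])
c=camera("side"); cv2.imwrite("pics/s2.png",cv2.resize(c["image"][170:310,150:330],(720,560)))
```

```text
5.73 [540.6 186.7 185.5] [0.6 0.5 0.4] [ 0.05 -0.09 -0.  ] 27.8
6.27 [540.5 186.8 185.5] [ 0.7 -0.2  0.1] [ 0.03 -0.1   0.06] 49.7
6.8 [540.5 186.8 185.5] [-0.7 -0.2 -0.5] [ 0.09 -0.02 -0.03] 71.7
7.34 [540.5 186.8 185.5] [ 0.1  0.6 -0.1] [ 0.04 -0.04 -0.03] 94.2
[540.48903163 186.81763823 185.49507442] [ 0.18677075 -0.21240022  0.68117794] [-0.07640899 -0.09841272 -0.01196594] 13.997676415293883
```

View pics/w2.png

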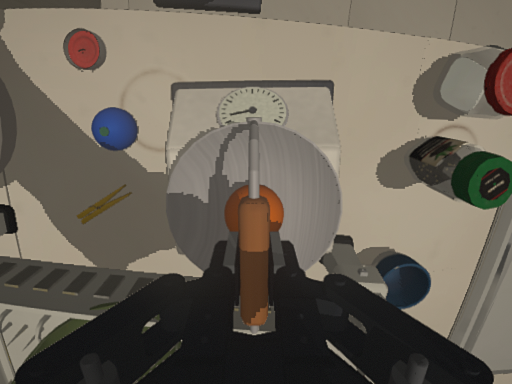

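View pics/s2.png

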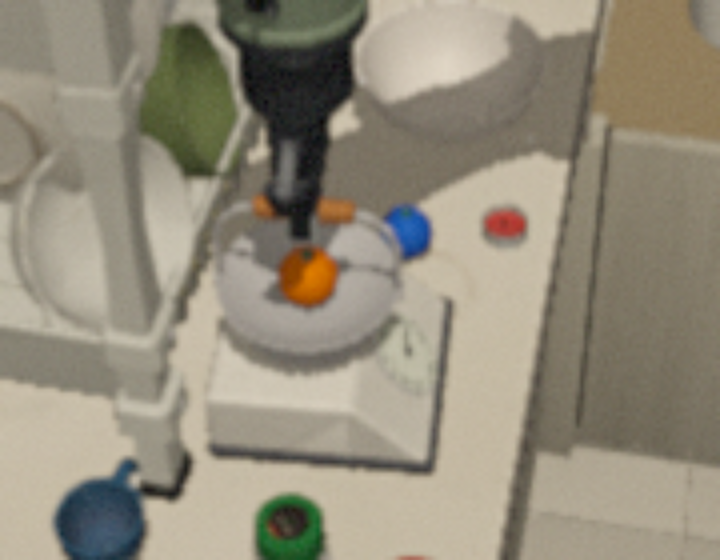

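The dish has turned. In the wrist view the handle (254,120 to 254,325) is square to the scale's front edge (172,84 to 333,82), and the clementine (254,212) is central. I lift under a force guard.

Run:
```python
from h import *
h=movel([540.5,186.8,200],max_speed=25,guard=9); wait(.2)
s=read_state(); print(h,round(s["time"],2),np.round(s["eef_pos"],1),np.round(s["ft_force"],1),np.round(s["torque"],2))
if not h:
    h=movel([540.5,186.8,235],max_speed=50,guard=9); wait(.4)
    s=read_state(); print(h,round(s["time"],2),np.round(s["eef_pos"],1),np.round(s["ft_force"],1),np.round(s["torque"],2),s["finger_gap"])
c=camera("wrist"); cv2.imwrite("pics/w3.png",c["image"])
c=camera("side"); cv2.imwrite("pics/s3.png",cv2.resize(c["image"][150:310,150:330],(675,600)))
```

```text
False 8.78 [540.4 186.8 199.9] [-0.1  0.9 -3.5] [ 0.01 -0.   -0.01]
False 10.03 [540.5 186.8 234.9] [ 0.2  0.6 -3.5] [-0.01  0.01 -0.03] 13.909470504431367
```

View pics/s3.png

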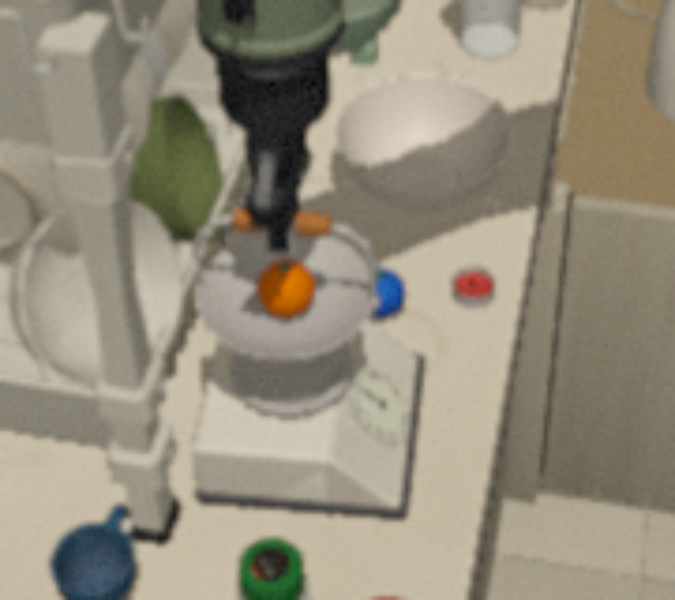

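The side view shows the dish clear of the collar and level, with the clementine centred (285,290). I carry it away from the rack first, then across to the bowl.

Run:
```python
from h import *
def st():
    s=read_state(); print(round(s["time"],2),np.round(s["eef_pos"],1),np.round(s["ft_force"],1),s["finger_gap"],np.round(s["qpos"],2))
R=down(94.5)
movel([493,186.8,240],R,max_speed=40); st()
movel([493,-131,240],R,max_speed=55); wait(.3); st()
movel([493,-131,210],R,max_speed=30); wait(.8); st()
for n in("top","side","wrist"):
    c=camera(n); W=pts(c); cv2.imwrite(f"{n}4.png",c["image"]); x,y,z=W[...,0],W[...,1],W[...,2]
    H=cv2.cvtColor(c["image"],cv2.COLOR_BGR2HSV)
    near=(abs(x-493)<120)&(abs(y+131)<120)
    for nm,q in(("bowl",near&(z>54)&(z<72)),("dish",near&(z>128)&(z<146)&(H[...,1]<90)),("clem",near&(z>122)&(z<172)&(H[...,0]<18)&(H[...,1]>150))):
        P=W[q]
        if len(P)>9: print(n,nm,len(P),P.min(0).round(),P.max(0).round(),((P.min(0)+P.max(0))/2).round(1))
s=cv2.imread("side4.png")[120:280,180:360]; w=cv2.imread("wrist4.png")
im=np.zeros((300,800,3),np.uint8); im[:,:400]=cv2.resize(w,(400,300)); im[:,400:738]=cv2.resize(s,(338,300)); cv2.imwrite("pics/f4.png",im)
```

```text
11.47 [493.2 186.8 239.9] [ 0.1  0.2 -3. ] 13.646963729993685 [-0.35  0.38 -0.16  1.86  0.08  0.9   1.1 ]
17.69 [ 493. -131.  240.] [-0.2 -0.  -4.1] 14.04835648205782 [ 0.18  0.35 -0.05  1.91  0.02  0.88  1.77]
19.64 [ 493. -131.  210.] [-0.5  0.2 -2.4] 14.060531155857396 [ 0.18  0.39 -0.05  1.94  0.03  0.81  1.77]
top bowl 82 [426. -83.  54.] [552. -47.  71.] [489.  -65.   62.3]
top dish 66 [ 449. -249.  128.] [613. -34. 146.] [ 531.  -141.2  136.8]
side bowl 217 [ 408. -251.   54.] [613. -44.  72.] [ 510.5 -147.4   62.9]
side dish 422 [ 426. -251.  128.] [613. -64. 146.] [ 519.5 -157.3  137. ]
side clem 111 [ 472. -133.  127.] [ 509. -106.  167.] [ 490.8 -119.6  146.9]
wrist bowl 1987 [ 409. -215.   54.] [493. -48.  67.] [ 451.  -131.1   60.6]
wrist dish 9745 [ 425. -251.  128.] [610. -64. 145.] [ 517.4 -157.6  136.3]
wrist clem 1054 [ 472. -152.  139.] [ 504. -110.  161.] [ 487.9 -130.9  150.2]
```

View pics/f4.png

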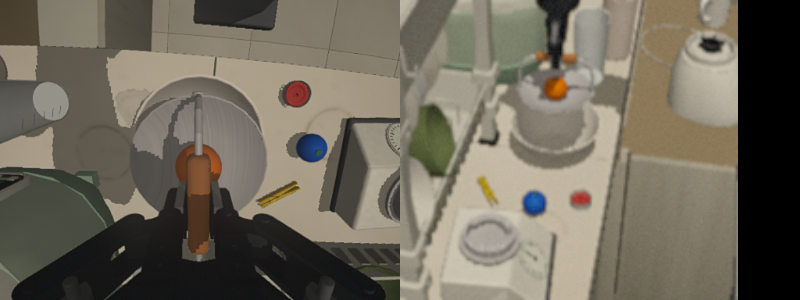

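The dish hangs level above the bowl: bowl centre is about (493,−131), the foot is about 39 mm above the rim, and the clementine (wrist tile 198,165) is in the middle. I hand in.

```bash
python3 -c "
from workcell import *
print(finish_job())"
```

```text
the job is handed in; nothing more can be done
None
```

I unlocked the dish with a quarter turn, lifted it and handed the job in with it held still and level above the centre of the white bowl, about 39 mm clear of the rim. The clementine is in the middle; no verdict was returned.

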